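# Set the cup warmer for the coffee round

## Task

Switch on the cup warmer for coffee cups by pressing its keys lightly with a fingertip: first the white key, then the orange key, then the green key, each pushed down until it has switched and stays down. Leave the blue key up, and leave the cups, glasses, jar, jug and spoon where they stand.

Things in the scene. Friction and masses are not known exactly. Their poses are not given: they have to be found in the camera images.
- warmer: cup warmer: a fixed brushed-steel box 300 mm deep (its x) by 360 mm wide (its y), standing on the counter; origin on the counter under its centre, z up. Along its -x edge, nearest the robot, runs a raised dark console 95 mm deep, its top 90 mm above the counter; behind it lies the black warming deck, 72 mm above the counter, with a thin rail round it 99 mm above the counter. It stands turned by up to 0.25 rad
- white_base: black collar, 46 mm across and 6 mm tall, set on the console round the white key (wake); origin at the centre of its underside, z up. The key is a flat round white cap 32 mm across whose top stands 24 mm above this origin when up. The four keys stand in one row, 66 mm apart, in any order
- white_key (a joint): how far the white key is pressed down, in m: 0 up, 0.012 at its stop (top then 6 mm above the collar); at the stop the key and its collar together give on a spring, from about 4.5 N, up to 10 mm more at about 1 N per mm, and come back up when let go. The key slides down under about 3 N, has no spring and stays where it is left; it has switched when more than 0.006 down. More than 20 N on the key or its collar damages it
- orange_base: black collar, 46 mm across and 6 mm tall, set on the console round the orange key (cups); origin at the centre of its underside, z up. The key is a flat round orange cap 32 mm across whose top stands 24 mm above this origin when up. The four keys stand in one row, 66 mm apart, in any order
- orange_key (a joint): how far the orange key is pressed down, in m: 0 up, 0.012 at its stop (top then 6 mm above the collar); at the stop the key and its collar together give on a spring, from about 4.5 N, up to 10 mm more at about 1 N per mm, and come back up when let go. The key slides down under about 3 N, has no spring and stays where it is left; it has switched when more than 0.006 down. More than 20 N on the key or its collar damages it
- green_base: black collar, 46 mm across and 6 mm tall, set on the console round the green key (start); origin at the centre of its underside, z up. The key is a flat round green cap 32 mm across whose top stands 24 mm above this origin when up. The four keys stand in one row, 66 mm apart, in any order
- green_key (a joint): how far the green key is pressed down, in m: 0 up, 0.012 at its stop (top then 6 mm above the collar); at the stop the key and its collar together give on a spring, from about 4.5 N, up to 10 mm more at about 1 N per mm, and come back up when let go. The key slides down under about 3 N, has no spring and stays where it is left; it has switched when more than 0.006 down. More than 20 N on the key or its collar damages it
- blue_base: black collar, 46 mm across and 6 mm tall, set on the console round the blue key (glasses; not wanted today); origin at the centre of its underside, z up. The key is a flat round blue cap 32 mm across whose top stands 24 mm above this origin when up. The four keys stand in one row, 66 mm apart, in any order
- blue_key (a joint): how far the blue key is pressed down, in m: 0 up, 0.012 at its stop (top then 6 mm above the collar); at the stop the key and its collar together give on a spring, from about 4.5 N, up to 10 mm more at about 1 N per mm, and come back up when let go. The key slides down under about 3 N, has no spring and stays where it is left; it has switched when more than 0.006 down. More than 20 N on the key or its collar damages it
- cup_left: white coffee cup with a handle, 76 mm across and 62 mm tall, loose on the +y half of the warming deck. A bystander; origin at the middle of its underside
- cup_right: white coffee cup with a handle, 76 mm across and 62 mm tall, loose on the -y half of the warming deck. A bystander; origin at the middle of its underside
- glass_red: red tumbler, 70 mm across and 95 mm tall, loose on the counter beside the warmer. A bystander; origin at the middle of its underside
- glass_teal: teal tumbler, 70 mm across and 95 mm tall, loose on the counter beside the warmer. A bystander; origin at the middle of its underside
- sugar_jar: glass sugar jar with a steel cap, 70 mm across and 100 mm tall, loose on the counter beside the warmer. A bystander; origin at the middle of its underside
- milk_jug: steel milk jug with a handle, 76 mm across and 85 mm tall, loose on the counter beside the warmer. A bystander; origin at the middle of its underside
- spoon: steel teaspoon 140 mm long, lying loose on the counter between the robot and the warmer. A bystander; origin under its middle

How it is judged:
By the outcome, as a careful person would: the job done as asked, in the order asked, and still so for the second after the job is handed in, with the robot touching nothing.
It also fails if it takes over 48 s, if anything falls off the work surface, if the arm or the gripper's body presses on something with over 40 N, if the wrist force passes 120 N, or if a joint passes its speed limit or range.

## Robot

A 6-joint arm with a two-finger parallel gripper is mounted at the origin on the work surface. World frame = base frame: x ahead of the robot, y to its left, z up, the work surface at z = 0. Lengths are in mm, angles in degrees, forces in N, time in s.
With the tool pointing down it reaches from about 375 to 975 mm from the base axis. Payload 3.8 kg.
Tool frame: the origin (TCP) lies at the centre of the arm's flange, where the gripper is bolted on; the fingertips stand 173 mm ahead of it and the grasp point (between the pads) lies ctrl.hold_point_z ahead of it (ctrl.hold_point_z is the distance from the TCP to the grasp point, in mm); z points along the fingers, y is the line along which they close (so a half turn about z gives the same grasp; the last joint's range is limited). The gripper opens to 85 mm and grips with 20 to 120 N. Pads are 22 mm wide; open, the fingers measure 114 mm over their backs; the gripper's body (76 mm by 85 mm) begins 54 mm behind the grasp point. The pads swing forward as they close: fully open they stand 13 mm farther back than shut.
Start: joints at [-66.744, 15.12, 91.902, -0, 72.978, -2.114], TCP at [289.213, -609.898, 404.68] pointing down, gripper open.
Joint ranges: [-150.88, 150.88], [-54.13, 125.18], [17.81, 147.31], [-75.09, 255.09], [0, 152.58], [-146.25, 146.25]. Speed limits (degrees/s): [147.25, 147.25, 180, 180, 180, 180].

## Interface

Orientations are given as a 3x3 rotation matrix whose columns are the frame's x, y, z axes.
In Python, from plant import ctrl, viewer gives the robot as it stands. The module is installed in compiled form; this text tells all that it offers.
- The arm moves only by the tool send_rows, never from a script. Its argument "moves" is a list of rows, each an object of numbers: "x", "y", "z": the shift along the tool's x, y, z in m; "twist": the turn about the tool's z in rad; "gripper": the closure in counts, from 0 (fully open) to 255 (shut). In form: [{"x": .., "y": .., "z": .., "twist": .., "gripper": ..}, ...]. A call has exactly 5 rows; each row shifts and turns the commanded pose from where the row before left it, along the tool's axes as they then stand; what a row does not reach is not made up. A row lasts 1/10 s, in which the tool goes at most 50 mm and 8.59 degrees, less where a joint would pass 70% of its speed; a pose out of reach is approached as far as the arm can. A call is refused whole if a number of a shift passes 0.05 or a number of a turn 0.15, either way. A call with a gripper value outside its range is refused whole. The fingers move at their own pace and stop on an object; the grip force is fixed at half the most. Time passes only in rows, so rows that do not move let the fingers close, or fill a call up. It gives the time, the measured TCP pose, the force, the opening and the grip force at its end, in the units of the state.
- ctrl.read_state(): the state, without advancing time (a new reading comes with each control period).
- viewer.grab_frame(name): name is "side" or "top" or "wrist"; returns the picture (384x512x3 uint8, red, green, blue); there is no depth.
- viewer.camera_params(name): a dict with "intrinsics" (3x3 intrinsics, pixels), "eye" and "orientation" of the camera in the world. Camera axes: x right, y up, looking along -z (the intrinsics and any distortion apply to the point x, -y, -z); pixel columns grow to the right and rows downward; lengths in mm; the calibration is good to about 2 mm. A picture is of the moment at which its call begins: read the wrist's pose just before it. camera_params takes no time and is no camera call; for the wrist camera it gives the pose at the moment of the call.
- ctrl.close_job(): hands the job in; it is judged then, once.
The state is a dict: "clock": time; "q": joint angles; "qd": joint speeds; "tau": joint torques, N m; "tool_pos": TCP position; "tcp_rot": TCP orientation; "contact_force": force on the tool from outside, world axes, zero at the start; "ft_torque": the same for the moment, N m; "width": finger opening in mm; "grip_force": force on a finger pad.
Only numpy, scipy, OpenCV 4.12 (cv2) and the standard library are available. Lean on these libraries where they do the work, as an engineer would, in place of code of your own. Each camera call takes 0.05 s, during which the arm holds its last target. There are 200 camera calls.

## Working session

There is one attempt and no reset: what is moved stays moved. The work goes in short steps, Python scripts to look and compute and a tool call to move; the robot and the scene stay as the last step left them, time stands still between calls to the robot, and variables do not carry over. Pictures are saved under pics/ and viewed, at most 10 in all, crops included, and the job is handed in when it is done.

Besides the shell and the picture viewer there is one more tool, called after ">>>" as name(argument=value, ...), one argument or row to a line, values as JSON. send_rows: Moves the arm, as the interface text tells. Its arguments: {"type":"object","properties":{"moves":{"type":"array","items":{"type":"object","properties":{"x":{"type":"number"},"y":{"type":"number"},"z":{"type":"number"},"twist":{"type":"number"},"gripper":{"type":"number"}}}}},"required":["moves"]}

```bash
mkdir -p pics
cat > h.py <<'E'
import numpy as np, cv2
from plant import ctrl, viewer
def ray(c,uv,z):
    K=np.array(c["intrinsics"]);R=np.array(c["orientation"]);e=np.array(c["eye"],float)
    p=np.linalg.inv(K)@[uv[0],uv[1],1]; d=R@np.array([p[0],-p[1],-p[2]])
    return e+d*(z-e[2])/d[2]
E
python3 - <<'E'
from h import *
s=ctrl.read_state();print(s["clock"],s["tool_pos"],s["tcp_rot"],s["contact_force"],s["width"],ctrl.hold_point_z)
for n in("top","side"):
    im=viewer.grab_frame(n);c=viewer.camera_params(n);print(n,{k:(np.round(v,3).tolist() if not isinstance(v,str) else v) for k,v in c.items()})
    cv2.imwrite(f"pics/{n}0.png",im[:,:,::-1])
E
```

```text
0.0 [ 289.07397059 -609.59775622  403.34425426] [[ 9.03572712e-01  4.28433886e-01 -8.71774085e-04]
 [ 4.28434762e-01 -9.03570373e-01  2.05785039e-03]
 [ 9.39436025e-05 -2.23291578e-03 -9.99997503e-01]] [-0.045196   -0.2635899  -0.29011933] 84.95503003539767 154.70000000000002
top {'intrinsics': [[375.461, 0.0, 254.659], [0.0, 375.461, 186.894], [0.0, 0.0, 1.0]], 'eye': [428.803, 19.595, 938.884], 'orientation': [[-0.023, 0.988, -0.15], [-0.999, -0.027, -0.021], [-0.025, 0.149, 0.988]]}
side {'intrinsics': [[387.277, 0.0, 258.695], [0.0, 387.277, 191.007], [0.0, 0.0, 1.0]], 'eye': [433.482, 547.983, 760.842], 'orientation': [[-0.969, 0.194, -0.154], [-0.248, -0.753, 0.61], [0.002, 0.629, 0.778]]}
```

View pics/top0.png

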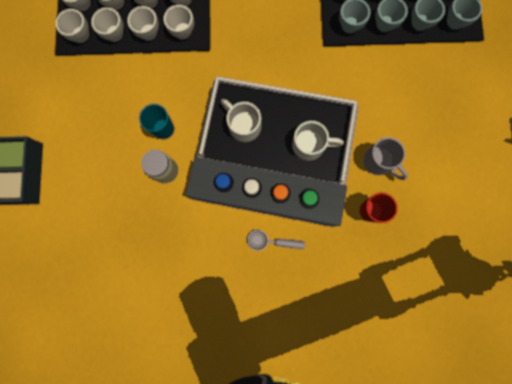

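View pics/side0.png

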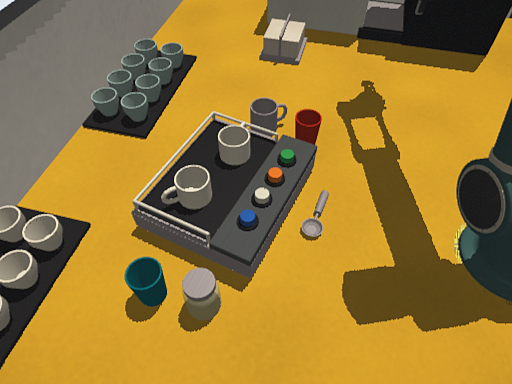

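The top view shows the row of keys: blue (223,181), white (252,187), orange (281,192) and green (310,198). The jar and teal glass are at the +y end, the jug and red glass at the -y end, and the spoon lies in front. The side view has the same order, from blue (248,218) to green (287,157).

```bash
cat >> h.py <<'E'
G={"top":dict(blue=(223,181),white=(252,187),orange=(281,192),green=(310,198)),"side":dict(blue=(248,218),white=(262,196),orange=(275,175),green=(287,157))}
def blob(im,g,k,r=14,amin=20):
    h=cv2.cvtColor(im,cv2.COLOR_RGB2HSV).astype(int);H,S,V=h[...,0],h[...,1],h[...,2]
    m=dict(white=(S<70)&(V>140),blue=(abs(H-110)<15)&(S>120)&(V>60),orange=((H<14)|(H>174))&(S>150)&(V>110),green=(abs(H-70)<20)&(S>100)&(V>60))[k].astype(np.uint8)
    w=np.zeros_like(m);cv2.circle(w,g,r,1,-1);m=m*w
    n,_,st,ce=cv2.connectedComponentsWithStats(m);i=1+np.argmax(st[1:,4]);return ce[i],st[i]
E
python3 - <<'E'
from h import *
P={}
for n in("top","side"):
    im=cv2.imread(f"pics/{n}0.png")[:,:,::-1].copy();c=viewer.camera_params(n)
    for k,g in G[n].items():
        uv,st=blob(im,g,k); P[n,k]=ray(c,uv,112);print(n,k,uv.round(1),st[2:],P[n,k].round(1))
a=P["top","blue"];b=P["top","green"];d=b-a;print(np.linalg.norm(d),np.degrees(np.arctan2(d[1],d[0])))
E
```

```text
top blue [222.5 180.8] [ 16  16 197] [570.2 109.2 112. ]
top white [251.3 186.3] [ 14  14 155] [555.9  44.9 112. ]
top orange [280.5 191.7] [ 16  15 181] [542.  -19.6 112. ]
top green [309.9 197.5] [ 15  16 195] [527.4 -84.1 112. ]
side blue [247.2 217.3] [ 16  17 214] [567.6 112.2 112. ]
side white [261.6 192.8] [ 14  12 136] [554.8  42.7 112. ]
side orange [274.7 172.3] [ 14  12 125] [540.7 -21.9 112. ]
side green [286.6 155.3] [ 14  14 148] [525.7 -80.5 112. ]
197.9969984085409 -102.46769984029056
```

>>> send_rows(
  moves=[
    {"x": 0.026, "y": -0.024, "z": 0, "twist": 0, "gripper": 255},
    {"x": 0.026, "y": -0.024, "z": 0, "twist": 0, "gripper": 255},
    {"x": 0.026, "y": -0.024, "z": 0, "twist": 0, "gripper": 255},
    {"x": 0.026, "y": -0.024, "z": 0, "twist": 0, "gripper": 255},
    {"x": 0.026, "y": -0.024, "z": 0, "twist": 0, "gripper": 255},
  ],
)

```text
clock: 0.6
tool_pos: [355.4, -444.3, 404.0]
tcp_rot: [[0.904, 0.428, -0.001], [0.428, -0.904, 0.001], [-0.0, -0.001, -1.0]]
contact_force: [0.7, 0.3, -0.2]
width: 12.5
grip_force: 0.0
```

>>> send_rows(
  moves=[
    {"x": 0.026, "y": -0.024, "z": 0, "twist": 0, "gripper": 255},
    {"x": 0.026, "y": -0.024, "z": 0, "twist": 0, "gripper": 255},
    {"x": 0.026, "y": -0.024, "z": 0, "twist": 0, "gripper": 255},
    {"x": 0.026, "y": -0.024, "z": 0, "twist": 0, "gripper": 255},
    {"x": 0.026, "y": -0.024, "z": 0, "twist": 0, "gripper": 255},
  ],
)

```text
clock: 1.1
tool_pos: [421.4, -280.1, 404.3]
tcp_rot: [[0.904, 0.428, -0.001], [0.428, -0.904, 0.0], [-0.0, -0.001, -1.0]]
contact_force: [0.8, -0.9, 0.1]
width: -0.4
grip_force: 0.0
```

>>> send_rows(
  moves=[
    {"x": 0.026, "y": -0.024, "z": 0, "twist": 0, "gripper": 255},
    {"x": 0.026, "y": -0.024, "z": 0, "twist": 0, "gripper": 255},
    {"x": 0.026, "y": -0.024, "z": 0, "twist": 0, "gripper": 255},
    {"x": 0.026, "y": -0.024, "z": 0, "twist": 0, "gripper": 255},
    {"x": 0.026, "y": -0.024, "z": 0, "twist": 0, "gripper": 255},
  ],
)

```text
clock: 1.6
tool_pos: [487.4, -116.0, 404.3]
tcp_rot: [[0.904, 0.428, -0.001], [0.428, -0.904, 0.0], [-0.0, -0.0, -1.0]]
contact_force: [0.7, -0.1, 0.1]
width: 0.0
grip_force: 0.0
```

>>> send_rows(
  moves=[
    {"x": 0.026, "y": -0.024, "z": 0, "twist": 0, "gripper": 255},
    {"x": 0.026, "y": -0.024, "z": 0, "twist": 0, "gripper": 255},
    {"x": 0.026, "y": -0.024, "z": 0, "twist": 0, "gripper": 255},
    {"x": 0.026, "y": -0.024, "z": 0, "twist": 0, "gripper": 255},
    {"x": 0, "y": 0, "z": 0, "twist": 0, "gripper": 255},
  ],
)

```text
clock: 2.1
tool_pos: [541.0, 17.0, 404.2]
tcp_rot: [[0.902, 0.432, -0.0], [0.432, -0.902, 0.002], [0.001, -0.002, -1.0]]
contact_force: [0.3, -0.2, 0.9]
width: 0.3
grip_force: 0.0
```

Run:
```python
from h import *
s=ctrl.read_state();print(s["clock"],s["tool_pos"],np.array(s["tcp_rot"]).round(4).tolist(),s["contact_force"],s["width"])
c=viewer.camera_params("wrist");im=viewer.grab_frame("wrist");cv2.imwrite("pics/w1.png",im[:,:,::-1])
np.savez("w1.npz",**{k:np.array(c[k]) for k in("intrinsics","eye","orientation")})
K=np.array(c["intrinsics"]);R=np.array(c["orientation"])
for n,p in dict(white=(555.5,44,113),orange=(541.5,-20.5,113),green=(527,-83,113)).items():
    q=R.T@(np.array(p)-c["eye"]);q=K@[q[0],-q[1],-q[2]];print(n,q[:2]/q[2])
```

```text
2.1 [540.99765571  17.01327977 404.21898923] [[0.9019, 0.432, -0.0001], [0.432, -0.9019, 0.0016], [0.0006, -0.0015, -1.0]] [ 0.26791393 -0.22994861  0.9195864 ] 0.28436284440230697
white [233.161159   158.05024001]
orange [294.50744071 204.0763958 ]
green [348.23571348 245.62336648]
```

View pics/w1.png

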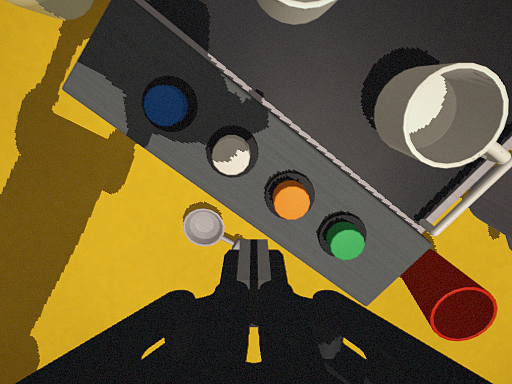

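The wrist view shows white at about (231,155), half in shadow, orange at (291,200), green at (347,240), and the closed fingertips at (254,242). The measured key positions project within 5 px of these.

Run:
```python
from h import *
c=dict(np.load("w1.npz"));im=cv2.imread("pics/w1.png")[:,:,::-1].copy()
print("tip",ray(c,(254,242),231).round(1))
for k,g in dict(white=(231,155),orange=(291,200),green=(347,240)).items():
    uv=np.array(g) if k=="white" else blob(im,g,k,30)[0]
    print(k,uv,ray(c,uv,114).round(1))
s=ctrl.read_state();R=np.array(s["tcp_rot"])
for t in((555,44.5),(541,-20.3),(527,-83.5)): print(t,(R.T@(np.array([*t,404])-s["tool_pos"])).round(1))
```

```text
tip [549.3  22.  231. ]
white [231 155] [557.3  46.7 114. ]
orange [286.85714286 186.39097744] [553.1  -6.9 114. ]
green [344.90687161 240.57142857] [530.4 -77.2 114. ]
(555, 44.5) [ 25.7 -19.9   0.1]
(541, -20.3) [-14.9  32.5   0.1]
(527, -83.5) [-54.8  83.5   0.1]
```

>>> send_rows(
  moves=[
    {"x": 0.026, "y": -0.02, "z": 0, "twist": 0, "gripper": 255},
    {"x": 0, "y": 0, "z": 0.04, "twist": 0, "gripper": 255},
    {"x": 0, "y": 0, "z": 0.04, "twist": 0, "gripper": 255},
    {"x": 0, "y": 0, "z": 0.022, "twist": 0, "gripper": 255},
    {"x": 0, "y": 0, "z": 0, "twist": 0, "gripper": 255},
  ],
)

```text
clock: 2.65
tool_pos: [552.5, 41.9, 298.0]
tcp_rot: [[0.904, 0.428, -0.01], [0.428, -0.904, -0.001], [-0.009, -0.003, -1.0]]
contact_force: [-0.9, -0.4, -0.4]
width: 0.1
grip_force: 0.0
```

Run:
```python
from h import *
s=ctrl.read_state();print(s["clock"],s["tool_pos"],s["contact_force"])
a=viewer.grab_frame("wrist")[60:384];b=viewer.grab_frame("side")[100:250,170:370]
cv2.imwrite("pics/w2.png",np.vstack([a[:,:,::-1],np.pad(cv2.resize(b,None,fx=1.8,fy=1.8)[:,:,::-1],((0,0),(0,152),(0,0)))]))
```

```text
2.65 [552.50617157  41.91816145 297.96237671] [-0.89494068 -0.40607078 -0.43760568]
```

View pics/w2.png

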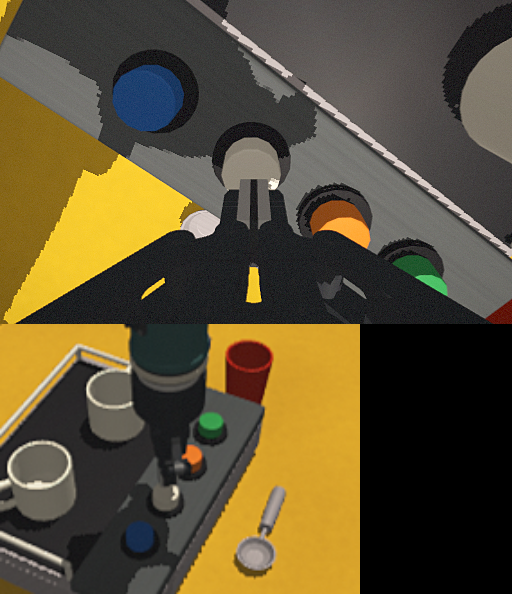

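The fingertip hovers over the white key. The cap's centre is at about (252,225) in the full frame.

Run:
```python
from h import *
s=ctrl.read_state();c=viewer.camera_params("wrist");p=ray(c,(252.5,225),114);print(s["tool_pos"],s["contact_force"],p,(np.array(s["tcp_rot"]).T@(p-s["tool_pos"])).round(1))
```

```text
[554.9333455   42.17761582 302.66531115] [ 0.54625923 -0.15214435  0.87885873] [564.59340657  48.38081251 114.        ] [ 11.6  -1.4 188.7]
```

Run:
```python
from h import *
c0=dict(np.load("w1.npz"))
for uv in((291,200),(347,240),(165,104)):print(ray(c0,uv,114).round(1))
s=ctrl.read_state();c=viewer.camera_params("wrist");im=viewer.grab_frame("wrist")
R=np.array(s["tcp_rot"]);print(s["tool_pos"],R.round(3)[:,2])
cr=im[130:320,150:400];cv2.imwrite("pics/w3.png",cv2.resize(cr,None,fx=3,fy=3)[:,:,::-1])
np.savez("w3.npz",**{k:np.array(c[k]) for k in("intrinsics","eye","orientation")})
q=np.array(c["orientation"]).T@(np.array(s["tool_pos"])+R@[0,0,173]-c["eye"]);q=np.array(c["intrinsics"])@[q[0],-q[1],-q[2]];print("tip px",q[:2]/q[2])
```

```text
[543.8 -15.8 114. ]
[531.7 -78.6 114. ]
[571.9 109.6 114. ]
[554.9333455   42.17761582 302.66531115] [-0.001 -0.    -1.   ]
tip px [255.30523182 259.42405454]
```

View pics/w3.png

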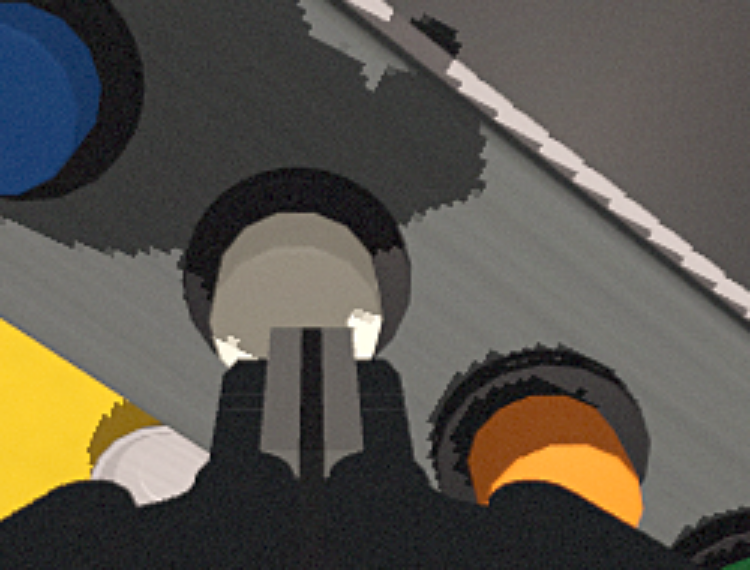

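The crop shows the white cap's side wall as a strip above its top face. The face is centred at crop (295,328), which is about (248.5,239.5) in the full frame.

Run:
```python
from h import *
s=ctrl.read_state();c=dict(np.load("w3.npz"));p=ray(c,(248.5,239.5),114);print(p,(np.array(s["tcp_rot"]).T@(p-s["tool_pos"])).round(1))
```

```text
[555.87836521  46.66366511 114.        ] [  1.8  -4.  190. ]
```

>>> send_rows(
  moves=[
    {"x": 0.002, "y": -0.003, "z": 0.005, "twist": 0, "gripper": 255},
    {"x": 0, "y": 0, "z": 0.006, "twist": 0, "gripper": 255},
    {"x": 0, "y": 0, "z": 0.004, "twist": 0, "gripper": 255},
    {"x": 0, "y": 0, "z": 0.004, "twist": 0, "gripper": 255},
    {"x": 0, "y": 0, "z": 0.003, "twist": 0, "gripper": 255},
  ],
)

```text
clock: 3.3
tool_pos: [555.8, 46.6, 280.9]
tcp_rot: [[0.904, 0.429, 0.001], [0.429, -0.904, 0.0], [0.001, 0.0, -1.0]]
contact_force: [-0.8, 0.5, 3.1]
width: -0.2
grip_force: 1.5
```

>>> send_rows(
  moves=[
    {"x": 0, "y": 0, "z": 0.002, "twist": 0, "gripper": 255},
    {"x": 0, "y": 0, "z": 0.002, "twist": 0, "gripper": 255},
    {"x": 0, "y": 0, "z": 0.002, "twist": 0, "gripper": 255},
    {"x": 0, "y": 0, "z": 0.001, "twist": 0, "gripper": 255},
    {"x": 0, "y": 0, "z": 0, "twist": 0, "gripper": 255},
  ],
)

```text
clock: 3.8
tool_pos: [555.8, 46.6, 274.1]
tcp_rot: [[0.904, 0.428, 0.0], [0.428, -0.904, 0.0], [0.001, 0.0, -1.0]]
contact_force: [-0.4, 1.2, 5.7]
width: 0.3
grip_force: 2.7
```

>>> send_rows(
  moves=[
    {"x": 0, "y": 0, "z": -0.01, "twist": 0, "gripper": 255},
    {"x": 0, "y": 0, "z": -0.025, "twist": 0, "gripper": 255},
    {"x": -0.0205, "y": 0.0265, "z": 0, "twist": 0, "gripper": 255},
    {"x": -0.0205, "y": 0.0265, "z": 0, "twist": 0, "gripper": 255},
    {"x": 0, "y": 0, "z": 0, "twist": 0, "gripper": 255},
  ],
)

```text
clock: 4.3
tool_pos: [540.4, -21.4, 308.9]
tcp_rot: [[0.905, 0.426, -0.001], [0.426, -0.905, -0.001], [-0.001, 0.001, -1.0]]
contact_force: [-0.0, -0.3, -0.2]
width: 0.0
grip_force: 0.0
```

Run:
```python
from h import *
viewer.grab_frame("side")
s=ctrl.read_state();c=viewer.camera_params("wrist");im=viewer.grab_frame("wrist");R=np.array(s["tcp_rot"])
print(s["clock"],s["tool_pos"],s["contact_force"])
np.savez("w4.npz",**{k:np.array(c[k]) for k in("intrinsics","eye","orientation")})
cv2.imwrite("pics/w4.png",cv2.resize(im[60:320,100:400],None,fx=2.3,fy=2.3)[:,:,::-1])
```

```text
4.35 [540.71899062 -20.24553104 308.70550589] [-0.55008978  0.10503712  0.12428543]
```

View pics/w4.png

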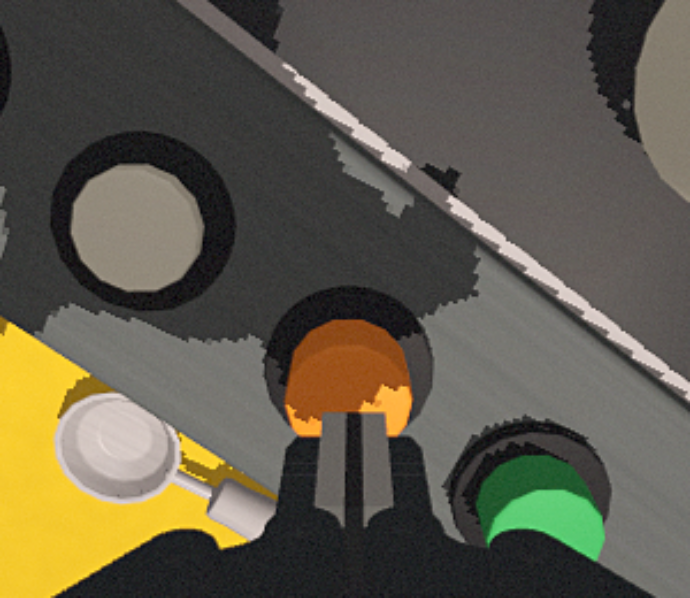

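The white key is fully down, its cap nearly level with the collar. The orange top face, at about (251,237) in the full frame, is centred under the fingertip.

>>> send_rows(
  moves=[
    {"x": 0.001, "y": -0.001, "z": 0.01, "twist": 0, "gripper": 255},
    {"x": 0, "y": 0, "z": 0.008, "twist": 0, "gripper": 255},
    {"x": 0, "y": 0, "z": 0.004, "twist": 0, "gripper": 255},
    {"x": 0, "y": 0, "z": 0.003, "twist": 0, "gripper": 255},
    {"x": 0, "y": 0, "z": 0.003, "twist": 0, "gripper": 255},
  ],
)

```text
clock: 4.9
tool_pos: [541.6, -17.0, 280.3]
tcp_rot: [[0.903, 0.429, -0.001], [0.429, -0.903, 0.0], [-0.001, -0.001, -1.0]]
contact_force: [-1.3, 1.5, 3.2]
width: 0.2
grip_force: 1.5
```

>>> send_rows(
  moves=[
    {"x": 0, "y": 0, "z": 0.002, "twist": 0, "gripper": 255},
    {"x": 0, "y": 0, "z": 0.002, "twist": 0, "gripper": 255},
    {"x": 0, "y": 0, "z": 0.002, "twist": 0, "gripper": 255},
    {"x": 0, "y": 0, "z": 0.001, "twist": 0, "gripper": 255},
    {"x": 0, "y": 0, "z": 0, "twist": 0, "gripper": 255},
  ],
)

```text
clock: 5.4
tool_pos: [541.9, -17.5, 274.1]
tcp_rot: [[0.904, 0.428, 0.0], [0.428, -0.904, 0.0], [0.001, -0.0, -1.0]]
contact_force: [-1.7, 1.6, 5.9]
width: 0.3
grip_force: 2.7
```

>>> send_rows(
  moves=[
    {"x": 0, "y": 0, "z": -0.01, "twist": 0, "gripper": 255},
    {"x": 0, "y": 0, "z": -0.025, "twist": 0, "gripper": 255},
    {"x": -0.0205, "y": 0.0265, "z": 0, "twist": 0, "gripper": 255},
    {"x": -0.0205, "y": 0.0265, "z": 0, "twist": 0, "gripper": 255},
    {"x": 0, "y": 0, "z": 0, "twist": 0, "gripper": 255},
  ],
)

```text
clock: 5.9
tool_pos: [527.0, -85.8, 309.4]
tcp_rot: [[0.905, 0.426, 0.001], [0.426, -0.905, -0.002], [-0.0, 0.002, -1.0]]
contact_force: [0.1, 0.5, 0.4]
width: 0.2
grip_force: 0.0
```

Run:
```python
from h import *
viewer.grab_frame("side")
s=ctrl.read_state();im=viewer.grab_frame("wrist")
print(s["clock"],s["tool_pos"],s["contact_force"])
cv2.imwrite("pics/w5.png",cv2.resize(im[60:320,100:400],None,fx=2.3,fy=2.3)[:,:,::-1])
```

```text
5.95 [527.20261771 -84.65384202 309.1516728 ] [ 0.41010401 -0.05048262 -0.6569746 ]
```

View pics/w5.png

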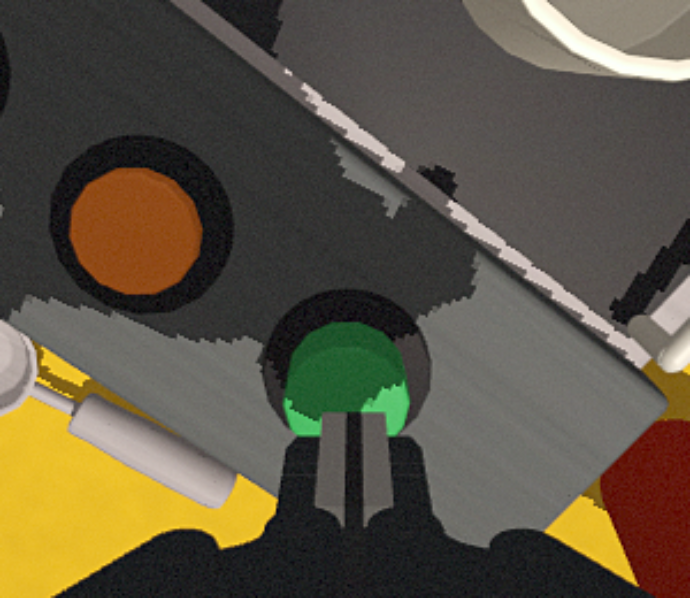

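The orange key is down. The green key, at crop (346,410), sits under the tip just as orange did.

>>> send_rows(
  moves=[
    {"x": 0.001, "y": -0.001, "z": 0.01, "twist": 0, "gripper": 255},
    {"x": 0, "y": 0, "z": 0.008, "twist": 0, "gripper": 255},
    {"x": 0, "y": 0, "z": 0.004, "twist": 0, "gripper": 255},
    {"x": 0, "y": 0, "z": 0.003, "twist": 0, "gripper": 255},
    {"x": 0, "y": 0, "z": 0.003, "twist": 0, "gripper": 255},
  ],
)

```text
clock: 6.5
tool_pos: [527.8, -81.1, 280.3]
tcp_rot: [[0.903, 0.429, -0.001], [0.429, -0.903, 0.001], [-0.001, -0.001, -1.0]]
contact_force: [-2.5, 0.9, 3.1]
width: -0.1
grip_force: 1.5
```

>>> send_rows(
  moves=[
    {"x": 0, "y": 0, "z": 0.002, "twist": 0, "gripper": 255},
    {"x": 0, "y": 0, "z": 0.002, "twist": 0, "gripper": 255},
    {"x": 0, "y": 0, "z": 0.002, "twist": 0, "gripper": 255},
    {"x": 0, "y": 0, "z": 0.001, "twist": 0, "gripper": 255},
    {"x": 0, "y": 0, "z": 0, "twist": 0, "gripper": 255},
  ],
)

```text
clock: 7.0
tool_pos: [528.1, -81.6, 274.1]
tcp_rot: [[0.904, 0.428, 0.001], [0.428, -0.904, 0.0], [0.001, 0.0, -1.0]]
contact_force: [-1.7, 2.1, 5.2]
width: -0.5
grip_force: 2.7
```

>>> send_rows(
  moves=[
    {"x": 0, "y": 0, "z": -0.01, "twist": 0, "gripper": 255},
    {"x": 0, "y": 0, "z": -0.03, "twist": 0, "gripper": 255},
    {"x": 0, "y": 0, "z": -0.04, "twist": 0, "gripper": 255},
    {"x": 0, "y": 0, "z": -0.04, "twist": 0, "gripper": 255},
    {"x": 0, "y": 0, "z": -0.02, "twist": 0, "gripper": 255},
  ],
)

```text
clock: 7.5
tool_pos: [528.8, -82.1, 418.5]
tcp_rot: [[0.904, 0.428, 0.007], [0.428, -0.904, -0.002], [0.005, 0.005, -1.0]]
contact_force: [0.4, -0.3, -0.2]
width: -0.4
grip_force: 0.0
```

>>> send_rows(
  moves=[
    {"x": -0.03, "y": 0.03, "z": 0, "twist": 0, "gripper": 255},
    {"x": -0.03, "y": 0.03, "z": 0, "twist": 0, "gripper": 255},
    {"x": -0.03, "y": 0.03, "z": 0, "twist": 0, "gripper": 255},
    {"x": 0, "y": 0, "z": 0, "twist": 0, "gripper": 255},
    {"x": 0, "y": 0, "z": 0, "twist": 0, "gripper": 255},
  ],
)

```text
clock: 8.0
tool_pos: [484.7, -202.6, 414.0]
tcp_rot: [[0.905, 0.426, 0.001], [0.426, -0.905, -0.0], [0.0, 0.0, -1.0]]
contact_force: [0.5, -0.1, 0.5]
width: 0.1
grip_force: 0.0
```

Run:
```python
from h import *
a=viewer.grab_frame("side");b=viewer.grab_frame("top")
cv2.imwrite("pics/end.png",cv2.resize(np.vstack([a[80:340,80:380],b[60:260,100:400]]),None,fx=1.3,fy=1.3)[:,:,::-1])
```

```text
(no output)
```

View pics/end.png

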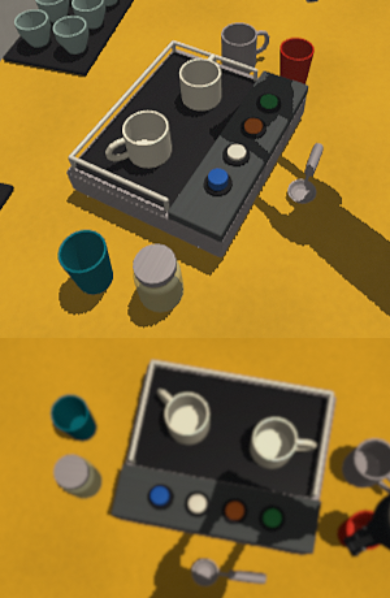

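The white, orange and green keys are down, the blue key is up, nothing else has moved and the arm is clear.

```bash
python3 -c "
from plant import ctrl
print(ctrl.close_job())"
```

```text
the job is handed in; nothing more can be done
None
```

I pressed the white, orange and green keys to their stops in that order (last readings about 5–6 N each); the final pictures show them down, blue still up and nothing else moved, and the job is handed in at about 8 s.

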